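# Third hand at the shaker: press a vial rack against the sprung stop

## Robot

A 7-joint arm with a two-finger parallel gripper is mounted at the origin on the work surface. World frame = base frame: x ahead of the robot, y to its left, z up, the work surface at z = 0. Lengths are in m, angles in rad, forces in N, time in s.
With the tool pointing down it reaches from about 0.4 to 0.85 m from the base axis. Payload 10.4 kg.
Tool frame: the origin (TCP) lies on the centre line of the jaws, within the pads' length; the fingertips stand r.tip_extent ahead of it and the grasp point (between the pads) lies 5 mm behind it (r.tip_extent is the distance from the TCP to the fingertips, in m); z points along the fingers, x is the direction in which the jaws open and shut, and the axes are right-handed (so a half turn about z gives the same grasp; the last joint's range is limited). The gripper opens to 85 mm and grips with 20 to 120 N. Pads are 22 mm wide; open, the fingers measure 114 mm over their backs; the gripper's body (76 mm by 85 mm) begins 54 mm behind the grasp point. The pads swing forward as they close: fully open they stand 13 mm farther back than shut.
Start: joints at [1.085, 0.332, -0.065, 1.46, 0.022, 1.35, -0.088], TCP at [0.279, -0.559, 0.245] pointing down, gripper open.
Joint ranges: [-2.6, 2.6], [-0.5, 2.12], [-1.47, 1.34], [0.16, 2.42], [-1.27, 4.41], [0.06, 2.06], [-2.6, 2.6]. Speed limits (rad/s): [2.22, 2.22, 2.79, 2.79, 3.14, 3.14, 3.14].

## Interface

Orientations are given as a unit quaternion [w, x, y, z].
In Python, from plant import r gives the robot as it stands.
- The arm moves only by the tool drive_tool, never from a script. Its argument "rows" is one flat list of numbers, 6 for each row, row after row: the shift along the tool's x, y, z in m, then the turn, a rotation vector about the tool's x, y, z in degrees. A call has 1 to 20 rows; each row is the pose to reach, as a shift and turn from the pose measured when the call began, along the tool's axes at that moment; what a row does not reach only later rows make up. A row lasts 1/10 s, in which the tool goes at most 50 mm and 8.59 degrees, less where a joint would pass 70% of its speed; a pose out of reach is approached as far as the arm can. A call with a gripper value outside its range is refused whole. "gripper" is the opening, from -1 (shut) to 1 (fully open), set as the call begins (left out, the last holds). The fingers move at their own pace and stop on an object; the grip force is fixed at half the most. Time passes only in rows, so rows that repeat a pose let the fingers close. It gives the time, the measured TCP pose, the force and the opening at its end, in the units of the state.
- r.get_obs(): the state, without advancing time (a new reading comes with each control period).
- r.get_image(name): name is "side" or "top"; returns a dict with "pixels" (384x512x3 uint8, blue, green, red), "fx", "fy", "cx", "cy" (pixels), "distortion" ([k1, k2, p1, p2, k3] as OpenCV has them; the pictures are not rectified), "rvec" (rotation vector, rad) and "tvec" (3), from world to camera coordinates, as OpenCV has them. Camera axes: x right, y down, z forward; pixel columns grow to the right and rows downward; lengths in m; the calibration is good to about 2 mm. A picture is of the moment at which its call begins. There is no depth.
- r.finish_job(): hands the job in, once; it reports no verdict.
The state is a dict: "time": time; "q": joint angles; "joint_vel": joint speeds; "joint_torque": joint torques, N m; "eef_pos": TCP position; "orientation": TCP orientation; "contact_force": force on the tool from outside, world axes, zero at the start; "wrist_torque": the same for the moment, N m; "finger_gap": finger opening in m.
Only numpy, scipy, OpenCV 4.12 (cv2) and the standard library are available. Lean on these libraries where they do the work, as an engineer would, in place of code of your own. Each camera call takes 0.05 s, during which the arm holds its last target.

## Task

Lift the rack that has the vials in it, keeping it upright, onto the middle of the shaker's platform between the sliding clamp bar and the sprung stop, its long sides along the bars, and let go of it. Then push the clamp bar, near the middle of its length, up behind the rack so that the rack is pressed flat against the stop, and finish while still holding it there with a steady push of about 12 N at the stop (its springs about half compressed), hands off the rack itself, so that a colleague can tighten the bar's two knobs. Leave everything else on the bench where it is.

Things in the scene. Friction and masses are not known exactly. Their poses are not given: they have to be found in the camera images.
- rack: the LOADED vial rack, loose, 0.2-0.4 kg: pale plastic frame 56 (its x) x 150 (its y) x 40 mm high with flat upright sides; 22 vials fixed in it, pink-beige caps up to 57 mm above its underside, set 5 mm in from the long sides. Origin: centre of its underside, z up. Starts on the bench; an empty rack of the same frame stands near, places swapped at random
- shaker: orbital shaker, fixed, not running: cream housing, platform 300 (its x) x 260 mm (its y), black mat, top 105 mm above the bench. Origin: centre of its underside at bench level, z up; +x = direction in which the clamp bar is pushed to the stop; front panel with dials at -x. Guide rods along x at y = +-118 mm, up to 20 mm above the platform. Place and heading vary
- clamp_bar: clamp bar across the platform, 212 mm long (y), 16 mm thick (x), 3 to 43 mm above the platform, a thumb knob at each end (y = +-118 mm, 52 mm high). Origin: middle of its rubber face (+x side, to the rack) at platform height, axes as the shaker. Slides along shaker x from -85 to +65 mm, 1.5 N friction, stays where left unless the stop springs it back; starts at -85 to -65
- stop: sprung stop bar at the +x end of the platform, 200 mm long (y), 14 mm thick (x), 4 to 40 mm above the platform. Origin: middle of its rubber face (-x side, to the rack) at platform height, axes as the shaker. At rest at shaker x = +85 mm; yields along +x up to 16 mm at 1.5 N per mm, no preload: 12 N = 8 mm in
- bar_back (a point): centre of the clamp bar's back face (its -x side, where it is pushed), 23 mm above the platform; moves with the bar
- empty_rack: bystander: the second rack, same plastic frame 56 x 150 x 40 mm but EMPTY (24 open holes, no vials); origin at the centre of its underside
- jar: bystander: white wide-mouth jar, 72 mm across, 115 mm tall; origin at the centre of its underside
- amber_bottle: bystander: amber bottle, 60 mm across, 130 mm tall; origin at the centre of its underside
- tip_box: bystander: grey pipette-tip box with a pale lid, 87 x 122 x 58 mm; origin at the centre of its underside
- timer: bystander: white bench timer lying flat, 60 x 72 x 20 mm; origin at the centre of its underside
- marker: bystander: marker pen lying on the bench, 136 mm long, 13 mm thick; origin under its middle
- dishes: bystander: stack of three clear dishes with lids, 91 mm across, 45 mm tall; origin at the centre of its underside
- screw_cap: bystander: loose white screw cap, 34 mm across, 13 mm tall; origin at the centre of its underside
Mind the look-alikes: they are no part of the job. What is shaped like the rack but blue is not meant.

How it is judged:
By the outcome, as a careful person would: the job done as asked, in the order asked, and still so for the second after the job is handed in, while the arm keeps its last pose, push and grip.
It also fails if it takes over 50 s, if anything falls off the work surface, if the arm or the gripper's body presses on something with over 40 N, if the wrist force passes 120 N, or if a joint passes its speed limit or range.

## Working session

There is one attempt and no reset: what is moved stays moved. The work goes in short steps, Python scripts to look and compute and a tool call to move; the robot and the scene stay as the last step left them, time stands still between calls to the robot, and variables do not carry over. Pictures are saved under pics/ and viewed, and the job is handed in when it is done.

Besides the shell and the picture viewer there is one more tool, called after "Request:" in YAML: its name, and indented under it one key for each argument. drive_tool: Moves the arm, as the interface text tells. Its arguments: {"type":"object","properties":{"rows":{"type":"array","items":{"type":"number"}},"gripper":{"type":"number"}},"required":["rows"]}

```bash
ls; mkdir -p pics; python3 - <<'E'
from plant import r
import cv2
o=r.get_obs(); print({k:(v if not hasattr(v,'tolist') else [round(float(x),4) for x in v] if getattr(v,'ndim',0) else float(v)) for k,v in o.items()}, r.tip_extent)
for n in ("top","side"):
    im=r.get_image(n); cv2.imwrite(f"pics/{n}0.png",im["pixels"]); print(n,{k:v for k,v in im.items() if k!="pixels"})
E
```

```text
pics
{'time': 0.0, 'q': [1.0854, 0.3329, -0.0647, 1.461, 0.0216, 1.3499, -0.0885], 'joint_vel': [0.0014, 0.0002, 0.0004, -0.0013, 0.0003, -0.0008, -0.0008], 'joint_torque': [-0.0004, -62.5432, 0.0489, -39.1598, 0.0164, 0.0098, -0.0], 'eef_pos': [0.2788, -0.5589, 0.2445], 'orientation': [-0.0003, 0.8504, -0.5261, -0.0007], 'contact_force': [-0.171, 0.1997, 0.0579], 'wrist_torque': [0.0279, 0.0322, -0.0412], 'finger_gap': 0.08524644335179979} 0.014
top {'fx': 460.47985477842195, 'fy': 460.47985477842195, 'cx': 245.39524453089638, 'cy': 190.62538098467584, 'distortion': array([-0.11122398,  0.        ,  0.        ,  0.        ,  0.        ]), 'rvec': array([ 2.15681568, -2.1537526 ,  0.14309617]), 'tvec': array([-1.05095644e-03,  5.20496227e-01,  1.33685791e+00])}
side {'fx': 428.1421596195886, 'fy': 428.1421596195886, 'cx': 255.4582539604113, 'cy': 190.2282281242689, 'distortion': array([0.02241133, 0.        , 0.        , 0.        , 0.        ]), 'rvec': array([ 0.23825763, -2.74048275,  1.2995129 ]), 'tvec': array([0.50330689, 0.12312566, 1.5565606 ])}
```

View pics/top0.png

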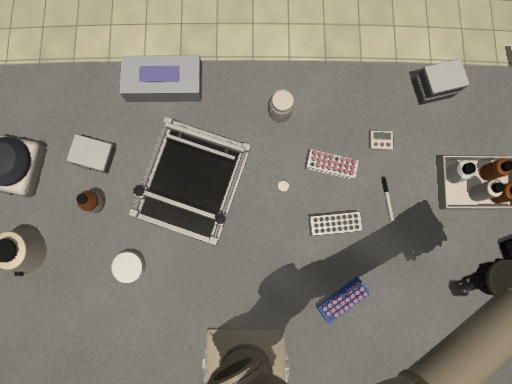

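View pics/side0.png

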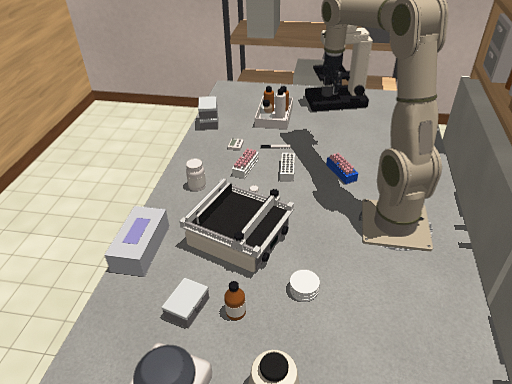

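```bash
cat > h.py <<'E'
import numpy as np, cv2
from plant import r
def cam(n):
    return r.get_image(n)
def K(im): return np.array([[im["fx"],0,im["cx"]],[0,im["fy"],im["cy"]],[0,0,1.]])
def ray(im,px,z):
    p=cv2.undistortPoints(np.array(px,float).reshape(-1,1,2),K(im),im["distortion"]).reshape(-1,2)
    R=cv2.Rodrigues(im["rvec"])[0]; c=-R.T@im["tvec"]
    d=np.c_[p,np.ones(len(p))]@R
    return c+d*((z-c[2])/d[:,2])[:,None]
def proj(im,P):
    return cv2.projectPoints(np.array(P,float).reshape(-1,1,3),im["rvec"],im["tvec"],K(im),im["distortion"])[0].reshape(-1,2)
def crop(im,x0,y0,x1,y1,s,name):
    c=cv2.resize(im["pixels"][y0:y1,x0:x1],None,fx=s,fy=s,interpolation=cv2.INTER_CUBIC)
    for x in range((x0//10+1)*10,x1,10): cv2.putText(c,str(x),((x-x0)*s,8),0,0.3,(0,255,255)); cv2.line(c,((x-x0)*s,10),((x-x0)*s,14),(0,255,255))
    for y in range((y0//10+1)*10,y1,10): cv2.putText(c,str(y),(0,(y-y0)*s),0,0.3,(0,255,255))
    cv2.imwrite("pics/"+name,c)
E
python3 - <<'E'
from h import *
t=cam("top")
crop(t,120,105,260,250,4,"sh1.png"); crop(t,290,140,400,245,5,"rk1.png")
E
```

```text
(no output)
```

View pics/sh1.png

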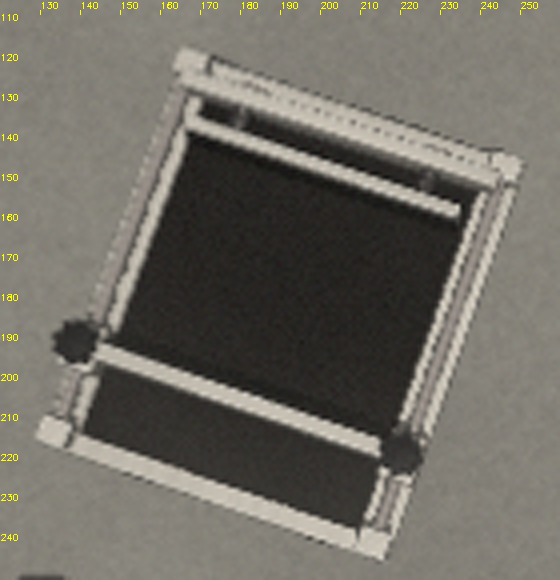

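View pics/rk1.png

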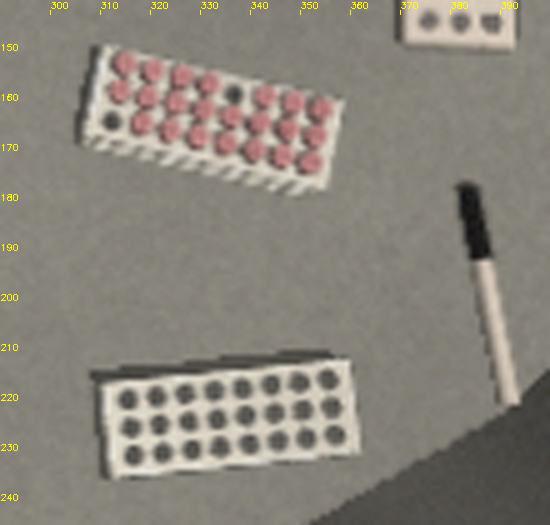

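```bash
python3 - <<'E'
from h import *
t=cam("top"); p=t["pixels"]
hsv=cv2.cvtColor(cv2.resize(p,None,fx=4,fy=4,interpolation=cv2.INTER_CUBIC),cv2.COLOR_BGR2HSV)
m=((hsv[...,1]>70)&((hsv[...,0]<12)|(hsv[...,0]>165))&(hsv[...,2]>110)).astype(np.uint8)
m[:140*4]=0; m[190*4:]=0; m[:,:300*4]=0; m[:,365*4:]=0
n,l,s,c=cv2.connectedComponentsWithStats(m)
C=[(x/4-.375,y/4-.375) for (x,y),a in zip(c[1:],s[1:,4]) if a>30]
print(n,sorted(s[1:,4]),len(C))
W=ray(t,C,0.055)[:,:2]
# grid fit
rect=cv2.minAreaRect(W.astype(np.float32)*1000); print("caps centre rect",rect)
# blobs individually: rotate
for a in np.arange(-25,0,1.0):pass
ys=W-W.mean(0); 
u,sv,vt=np.linalg.svd(ys,full_matrices=False); d=vt[0]; print("long axis",d,np.degrees(np.arctan2(d[1],d[0])), W.mean(0))
q=ys@vt.T; print(np.round(q*1000)[np.argsort(q[:,0])].tolist())
# shaker points
print("knobs",ray(t,[(138.5,190.5),(219.5,218.5)],0.157))
print("plat corners z.105+",ray(t,[(167,119),(249,146),(214,242),(131,214)],0.105))
E
```

```text
23 [np.int32(132), np.int32(138), np.int32(148), np.int32(149), np.int32(150), np.int32(152), np.int32(156), np.int32(157), np.int32(157), np.int32(161), np.int32(161), np.int32(163), np.int32(165), np.int32(166), np.int32(168), np.int32(168), np.int32(168), np.int32(169), np.int32(173), np.int32(173), np.int32(174), np.int32(182)] 22
caps centre rect ((602.9970092773438, -260.24591064453125), (120.35347747802734, 33.418556213378906), 76.95452117919922)
long axis [-0.26117363 -0.96529184] -105.13971283183221 [ 0.60254555 -0.26263961]
[[-63.0, 14.0], [-62.0, -2.0], [-46.0, 15.0], [-45.0, -2.0], [-45.0, -18.0], [-29.0, 15.0], [-28.0, -1.0], [-28.0, -18.0], [-12.0, 15.0], [-11.0, -0.0], [-10.0, -17.0], [6.0, 0.0], [7.0, -17.0], [23.0, 17.0], [23.0, 1.0], [24.0, -16.0], [40.0, 18.0], [41.0, 2.0], [41.0, -15.0], [57.0, 19.0], [58.0, 3.0], [58.0, -14.0]]
knobs [[0.50427243 0.29097731 0.157     ]
 [0.42872618 0.06948734 0.157     ]]
plat corners z.105+ [[ 0.72003733  0.2271648   0.105     ]
 [ 0.63994867 -0.01028954  0.105     ]
 [ 0.36674359  0.08712438  0.105     ]
 [ 0.4441793   0.32249009  0.105     ]]
```

```bash
cat >> h.py <<'E'
def edges(g,im,o,u,v,z,offs,lo,hi,thr,step=0.0005):
    """along o+u*s+v*off at height z, return s of threshold crossings"""
    s=np.arange(lo,hi,step); out=[]
    for f in offs:
        P=np.c_[o[0]+u[0]*s+v[0]*f,o[1]+u[1]*s+v[1]*f,np.full_like(s,z)]
        q=proj(im,P).astype(np.float32)
        val=cv2.remap(g,q[:,0].reshape(1,-1),q[:,1].reshape(1,-1),cv2.INTER_CUBIC)[0].astype(float)
        k=np.where((val[:-1]-thr)*(val[1:]-thr)<0)[0]
        out.append([round(float(1000*(s[i]+step*(thr-val[i])/(val[i+1]-val[i]))),1)*(1 if val[i+1]>val[i] else 1) for i in k])
    return out
E
python3 - <<'E'
from h import *
t=cam("top")
pitch=None
# shaker
th=np.radians(-18.8); ux=np.array([np.cos(th),np.sin(th)]); uy=np.array([-np.sin(th),np.cos(th)])
o=np.array([.5427,.1566])
for n in("top","side"):
    im=cam(n); g=cv2.cvtColor(im["pixels"],cv2.COLOR_BGR2GRAY)
    offs=[-.08,-.06,-.04,-.02,0,.02,.04,.06,.08]
    print(n,"stop z.145",edges(g,im,o,ux,uy,.145,offs,.06,.12,110))
    print(n,"bar z.148",edges(g,im,o,ux,uy,.148,offs,-.11,-.05,110))
    xs=[.088,.092,.096]
    print(n,"stop ends",edges(g,im,o,uy,ux,.145,xs,-.115,.115,110))
    print(n,"bar ends",edges(g,im,o,uy,ux,.148,[-.078,-.082],-.115,.115,110))
    if n=="side": crop(im,170,170,310,275,5,"sh_side.png")
# rack grid
p=t["pixels"]
hsv=cv2.cvtColor(cv2.resize(p,None,fx=4,fy=4,interpolation=cv2.INTER_CUBIC),cv2.COLOR_BGR2HSV)
m=((hsv[...,1]>70)&((hsv[...,0]<12)|(hsv[...,0]>165))&(hsv[...,2]>110)).astype(np.uint8)
m[:140*4]=0; m[190*4:]=0; m[:,:300*4]=0; m[:,365*4:]=0
n,l,s,c=cv2.connectedComponentsWithStats(m)
W=ray(t,(c[1:]/4-.375),0.056)[:,:2]
a=np.radians(-103.5); d=np.array([np.cos(a),np.sin(a)]); e=np.array([-d[1],d[0]])
for it in range(3):
    q=W-np.array([.6028,-.2603])if it==0 else W-cen
    i=np.round(q@d/.0171+3.5)-3.5; j=np.round(q@e/.0163)
    A=np.c_[np.ones(len(i)),i,j]; X=np.linalg.lstsq(A,W,rcond=None)[0]; cen=X[0]
    d=X[1]/np.linalg.norm(X[1]); e=np.array([-d[1],d[0]])
print(sorted(set(i)),sorted(set(j)),"rack centre",cen,"pitches",np.linalg.norm(X[1]),np.linalg.norm(X[2]),"ang",np.degrees(np.arctan2(d[1],d[0])),np.degrees(np.arctan2(X[2][1],X[2][0])))
g=cv2.cvtColor(p,cv2.COLOR_BGR2GRAY)
print("long ends z.04",edges(g,t,cen,d,e,.04,[-.022,-.01,0.,.01,.022],-.085,.085,150))
E
```

```text
top stop z.145 [[87.8, 97.6, 116.6], [87.2, 97.1, 116.0], [87.7, 97.8, 115.4], [87.9, 97.9, 115.3], [87.8, 97.2, 116.4], [87.6, 97.3, 115.4], [88.3, 115.1], [87.5, 98.1, 115.7], [87.4, 97.7, 115.2]]
top bar z.148 [[-85.3, -72.4], [-85.3, -73.4], [-84.5, -72.7], [-85.1, -72.8], [-85.0, -72.7], [-72.3], [-85.3, -72.9], [-84.7, -72.6], [-85.1]]
top stop ends [[-108.9, -98.2, -83.2, -80.7, -72.1, -63.4, 27.9, 36.7, 40.6, 45.4, 58.1, 67.1, 72.2, 75.8, 84.4, 90.4, 93.4, 103.2, 106.6], [-110.2, -101.7, 101.9, 106.7], [-109.5, -101.2, 103.6, 106.6]]
top bar ends [[-103.3, 102.3], [-106.1, 104.5]]
side stop z.145 [[71.0, 87.9, 101.2, 107.6], [88.2, 99.7, 111.1], [87.6, 98.5, 104.9, 108.1, 110.7], [87.7, 110.3], [87.3], [87.4, 111.3], [87.8], [88.0, 108.9, 111.9], [87.6, 99.2, 111.7]]
side bar z.148 [[-107.1, -86.0, -72.3, -66.0], [-103.4, -65.2], [-102.3, -87.7, -85.7, -71.9], [-103.4, -87.9, -85.9, -71.7], [-104.0, -72.2], [-102.9, -72.1], [-103.2, -87.7, -86.9, -71.7], [-103.1, -71.6], [-103.7, -88.3, -85.9, -71.7]]
side stop ends [[-93.4, -73.7, -73.4, -69.8, -56.1, 59.1, 59.8, 60.6, 78.9, 102.3], [], []]
side bar ends [[-105.0, 99.6], [-105.8, 99.8]]
[np.float64(-3.5), np.float64(-2.5), np.float64(-1.5), np.float64(-0.5), np.float64(0.5), np.float64(1.5), np.float64(2.5), np.float64(3.5)] [np.float64(-1.0), np.float64(0.0), np.float64(1.0)] rack centre [ 0.60286802 -0.26012185] pitches 0.017186385236179262 0.01641582819357804 ang -102.94276806265151 -13.284205931635233
long ends z.04 [[-74.0, 26.4, 29.4], [-74.3, -61.9, -56.4, -48.0, -37.4, -30.7, -20.3, -13.1, 2.2, 14.6, 21.1, 35.1, 49.1, 53.3, 68.3, 76.1], [-64.3, -58.6, -48.8, -30.3, -15.7, -3.4, 3.3, 18.2, 31.3, 36.8, 48.8, 54.6, 62.8, 76.8], [-73.8, -59.3, -54.7, -45.3, -41.7, -30.5, -23.3, -10.8, -4.7, 7.6, 13.2, 24.3, 29.3, 39.0, 47.8, 77.2], [-73.5, -67.6, -37.2, -1.8, 5.6, 13.6, 33.3, 35.3, 49.7, 68.4, 76.3]]
```

View pics/sh_side.png

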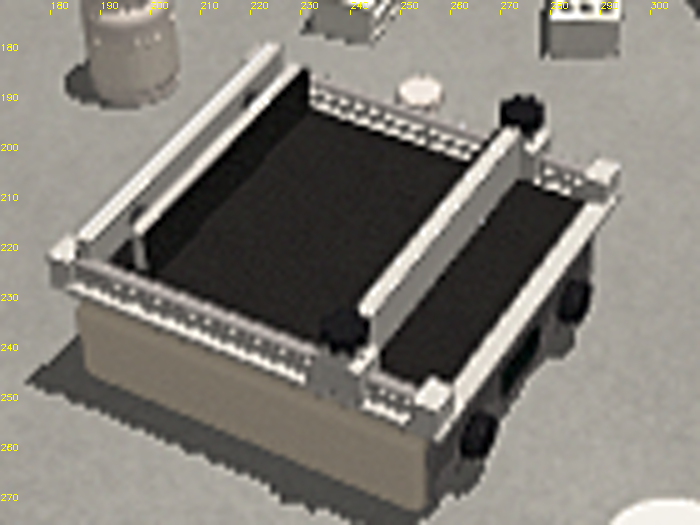

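```bash
cat >> h.py <<'E'
from scipy.spatial.transform import Rotation as Ro
TH=np.radians(-18.8); UX=np.array([np.cos(TH),np.sin(TH),0]); UY=np.array([-np.sin(TH),np.cos(TH),0])
O=np.array([.5413,.1555,0])
def st():
    o=r.get_obs(); w,x,y,z=o["orientation"]; R=Ro.from_quat([x,y,z,w]); return o,np.array(o["eef_pos"]),R
def to(P,yaw):
    o,p,R=st()
    a=np.radians(yaw); T=Ro.from_matrix(np.array([[np.cos(a),np.sin(a),0],[np.sin(a),-np.cos(a),0],[0,0,-1]]))
    d=R.inv().apply(np.array(P)-p); rv=(R.inv()*T).as_rotvec(degrees=True)
    print("shift",np.round(d,4).tolist(),"turn",np.round(rv,2).tolist(),"len",np.linalg.norm(d).round(3))
def shk(p): q=np.array(p)-O; return np.round([q@UX,q@UY,p[2]],4)
def info():
    o,p,R=st(); x=R.as_matrix()[:,0]
    print("t",round(o["time"],2),"tcp",p.round(4),"shk",shk(p),"yaw",np.degrees(np.arctan2(x[1],x[0])).round(2),"tilt",R.as_matrix()[:,2].round(4),"F",np.round(o["contact_force"],2),"gap",round(o["finger_gap"],4),"q",np.round(o["q"],2))
E
python3 - <<'E'
from h import *
info(); to([.6027,-.2611,.13],-13)
E
```

```text
t 0.35 tcp [ 0.279  -0.5592  0.2451] shk [-0.018  -0.7611  0.2451] yaw -63.49 tilt [-1.e-04  3.e-04 -1.e+00] F [-0.62 -0.51 -0.38] gap 0.0854 q [ 1.09  0.33 -0.06  1.46  0.02  1.35 -0.09]
shift [-0.1222, -0.4227, 0.1152] turn [-0.01, 0.02, -50.49] len 0.455
```

Request:
drive_tool:
  rows: [-0.061,-0.211,0.04,0,0,-25,-0.061,-0.211,0.04,0,0,-25,-0.061,-0.211,0.04,0,0,-25,-0.061,-0.211,0.04,0,0,-25,-0.122,-0.423,0.115,0,0,-50.5,-0.122,-0.423,0.115,0,0,-50.5,-0.122,-0.423,0.115,0,0,-50.5,-0.122,-0.423,0.115,0,0,-50.5,-0.122,-0.423,0.115,0,0,-50.5,-0.122,-0.423,0.115,0,0,-50.5,-0.122,-0.423,0.115,0,0,-50.5,-0.122,-0.423,0.115,0,0,-50.5,-0.122,-0.423,0.115,0,0,-50.5,-0.122,-0.423,0.115,0,0,-50.5]
  gripper: 1

```text
time: 1.75
eef_pos: [0.6024, -0.2629, 0.1308]
orientation: [0.0, 0.993, -0.114, 0.0]
contact_force: [-0.4, -0.6, 0.6]
finger_gap: 0.0855
```

```bash
python3 - <<'E'
from h import *
info(); to([.6027,-.2611,.022],-13)
s=cam("side"); crop(s,190,100,340,210,5,"ab_s.png")
t=cam("top"); crop(t,280,130,390,240,5,"ab_t.png")
E
```

```text
t 1.75 tcp [ 0.6024 -0.2629  0.1308] shk [ 0.1926 -0.3764  0.1308] yaw -13.12 tilt [ 3.e-04 -8.e-04 -1.e+00] F [-0.38 -0.61  0.64] gap 0.0855 q [ 0.61  0.51 -0.37  1.49  0.19  1.18 -0.01]
shift [-0.0001, -0.0019, 0.1088] turn [0.04, -0.03, -0.12] len 0.109
```

View pics/ab_s.png

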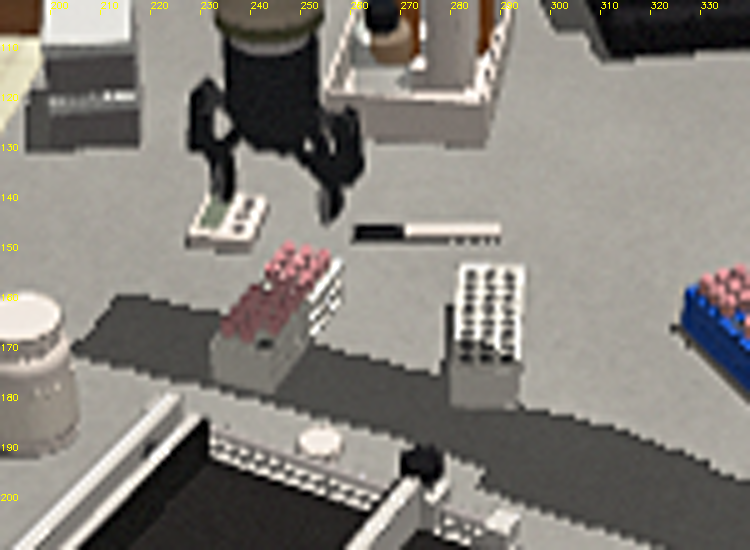

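Request:
drive_tool:
  rows: [0,-0.002,0.03,0,0,0,0,-0.002,0.06,0,0,0,0,-0.002,0.08,0,0,0,0,-0.002,0.095,0,0,0,0,-0.002,0.105,0,0,0,0,-0.002,0.109,0,0,0,0,-0.002,0.109,0,0,0]

```text
time: 2.55
eef_pos: [0.6033, -0.2604, 0.0218]
orientation: [0.0, 0.993, -0.114, 0.0]
contact_force: [-0.5, -0.4, 0.5]
finger_gap: 0.0857
```

```bash
python3 - <<'E'
from h import *
info()
s=cam("side"); crop(s,190,100,340,210,5,"dn_s.png")
t=cam("top"); crop(t,280,110,390,220,5,"dn_t.png")
E
```

```text
t 2.55 tcp [ 0.6033 -0.2604  0.0218] shk [ 0.1927 -0.3738  0.0218] yaw -13.07 tilt [ 5.e-04 -4.e-04 -1.e+00] F [-0.54 -0.41  0.55] gap 0.0857 q [ 0.59  0.62 -0.34  1.56  0.24  1.   -0.05]
```

View pics/dn_s.png

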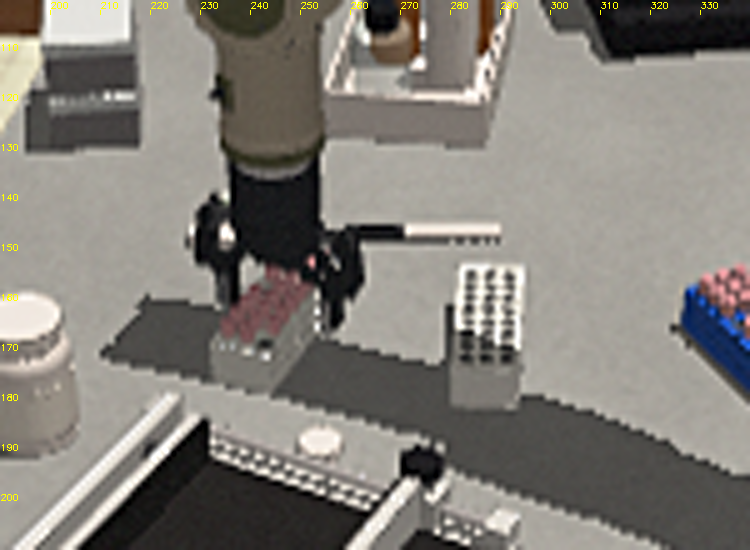

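Request:
drive_tool:
  rows: [0,0,0,0,0,0,0,0,0,0,0,0,0,0,0,0,0,0,0,0,0,0,0,0,0,0,0,0,0,0,0,0,0,0,0,0,0,0,0,0,0,0,0,0,0,0,0,0]
  gripper: -1

```text
time: 3.45
eef_pos: [0.6045, -0.2608, 0.0238]
orientation: [0.001, 0.993, -0.114, 0.002]
contact_force: [-0.0, -0.3, 6.2]
finger_gap: 0.055
```

Request:
drive_tool:
  rows: [0,0,-0.008,0,0,0,0,0,-0.02,0,0,0,0,0,-0.035,0,0,0,0,0,-0.05,0,0,0,0,0,-0.05,0,0,0]

```text
time: 3.95
eef_pos: [0.6059, -0.2613, 0.0772]
orientation: [0.001, 0.993, -0.114, 0.004]
contact_force: [1.5, -0.3, -2.1]
finger_gap: 0.0552
```

```bash
python3 - <<'E'
from h import *
info()
s=cam("side"); crop(s,190,100,340,210,5,"up_s.png")
to([.6033,-.2604,.25],-18.8)
P=O+.006*UX; to([P[0],P[1],.25],-18.8); print(P)
E
```

```text
t 3.95 tcp [ 0.6059 -0.2613  0.0772] shk [ 0.1955 -0.3737  0.0772] yaw -13.08 tilt [ 0.0077 -0.0035 -1.    ] F [ 1.46 -0.32 -2.05] gap 0.0552 q [ 0.6   0.56 -0.36  1.53  0.21  1.08 -0.03]
shift [-0.0008, 0.0001, -0.1744] turn [0.06, -0.37, 5.72] len 0.174
shift [-0.1494, -0.3904, -0.1759] turn [0.06, -0.37, 5.72] len 0.454
[0.5469799  0.15356641 0.        ]
```

View pics/up_s.png

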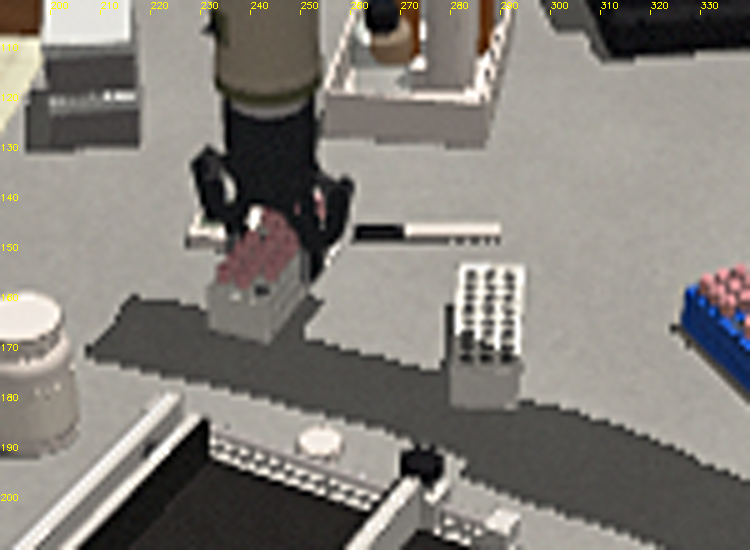

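Request:
drive_tool:
  rows: [0,0,-0.02,0,0,0,0,0,-0.05,0,0,0,0,0,-0.08,0,0,1,-0.005,-0.012,-0.11,0,-0.2,1.5,-0.012,-0.03,-0.135,0,-0.3,2,-0.021,-0.055,-0.155,0,-0.4,2.5,-0.032,-0.085,-0.168,0,-0.4,3,-0.046,-0.12,-0.175,0,-0.4,3.5,-0.06,-0.155,-0.176,0,-0.4,4,-0.073,-0.19,-0.176,0,-0.4,4.5,-0.086,-0.225,-0.176,0,-0.4,5,-0.1,-0.26,-0.176,0,-0.4,5.5,-0.113,-0.295,-0.176,0,-0.4,5.7,-0.126,-0.33,-0.176,0,-0.4,5.7,-0.136,-0.355,-0.176,0,-0.4,5.7,-0.143,-0.373,-0.176,0,-0.4,5.7,-0.147,-0.384,-0.176,0,-0.4,5.7,-0.149,-0.39,-0.176,0,-0.4,5.7,-0.149,-0.39,-0.176,0,-0.4,5.7]

```text
time: 5.9
eef_pos: [0.5472, 0.1532, 0.2498]
orientation: [0.001, 0.987, -0.163, -0.0]
contact_force: [-0.3, -0.0, -2.3]
finger_gap: 0.0552
```

```bash
python3 - <<'E'
from h import *
info()
s=cam("side"); crop(s,150,100,310,275,4,"hv_s.png")
t=cam("top"); crop(t,120,80,260,250,4,"hv_t.png")
P=O+.006*UX; to([P[0],P[1],.15],-18.8)
E
```

```text
t 5.9 tcp [0.5472 0.1532 0.2498] shk [ 0.0063 -0.0003  0.2498] yaw -18.76 tilt [-0.0011 -0.001  -1.    ] F [-0.26 -0.04 -2.28] gap 0.0552 q [ 0.15  0.26 -0.6   1.58  0.15  1.35 -0.79]
shift [-0.0011, -0.0016, 0.0999] turn [0.1, 0.02, -0.06] len 0.1
```

View pics/hv_s.png

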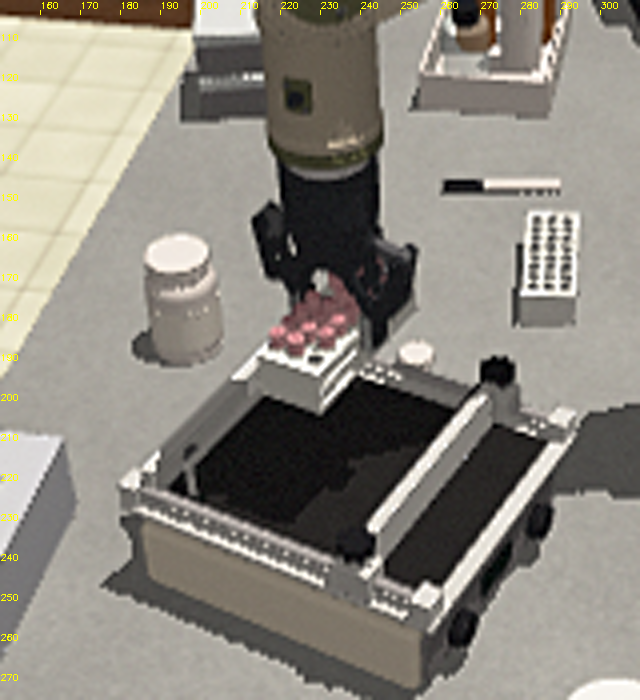

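View pics/hv_t.png

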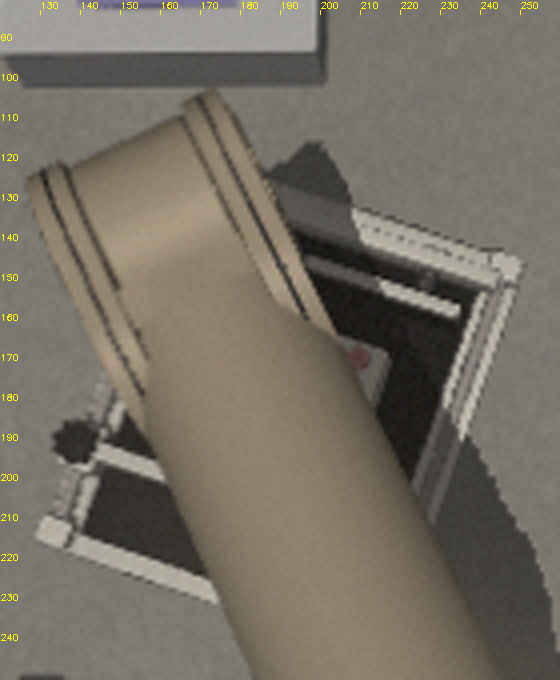

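```bash
python3 - <<'E'
from h import *
t=cam("top"); s=cam("side")
for P in ray(t,[(217,167.5),(213,180.5)],.266): print("top -y end",shk(P))
for z in(.22,.226,.232):
  for P in ray(s,[(215.5,199),(230.5,203.2)],z): print("side +y end bottom",z,shk(P))
for P in ray(s,[(258/4+150,357/4+100),(320/4+150,377/4+100)],.266): print("side +y end top",shk(P))
E
```

```text
top -y end [ 0.0336 -0.0779  0.266 ]
top -y end [-0.0005 -0.0794  0.266 ]
side +y end bottom 0.22 [0.032  0.0729 0.22  ]
side +y end bottom 0.22 [-0.0205  0.068   0.22  ]
side +y end bottom 0.226 [0.0276 0.0786 0.226 ]
side +y end bottom 0.226 [-0.0245  0.0737  0.226 ]
side +y end bottom 0.232 [0.0233 0.0843 0.232 ]
side +y end bottom 0.232 [-0.0285  0.0795  0.232 ]
side +y end top [0.0269 0.0793 0.266 ]
side +y end top [-0.0279  0.0775  0.266 ]
```

Request:
drive_tool:
  rows: [-0.001,-0.001,0.015,0,0,0,-0.001,-0.001,0.04,0,0,0,-0.001,-0.001,0.065,0,0,0,-0.001,-0.001,0.085,0,0,0,-0.001,-0.001,0.1,0,0,0,-0.001,-0.001,0.109,0,0,0,-0.001,-0.001,0.114,0,0,0,-0.001,-0.001,0.116,0,0,0,-0.001,-0.001,0.116,0,0,0]

```text
time: 7.0
eef_pos: [0.5472, 0.153, 0.1344]
orientation: [0.001, 0.986, -0.164, 0.0]
contact_force: [-0.2, -0.5, -2.9]
finger_gap: 0.0551
```

Request:
drive_tool:
  rows: [0,0,0.001,0,0,0,0,0,0.002,0,0,0,0,0,0.003,0,0,0,0,0,0.003,0,0,0]

```text
time: 7.4
eef_pos: [0.5472, 0.1529, 0.1314]
orientation: [0.001, 0.986, -0.164, 0.0]
contact_force: [-0.4, 0.2, -3.1]
finger_gap: 0.055
```

```bash
python3 - <<'E'
from h import *
info()
s=cam("side"); crop(s,150,120,310,265,5,"pl_s.png")
E
```

```text
t 7.4 tcp [0.5472 0.1529 0.1314] shk [ 0.0064 -0.0005  0.1314] yaw -18.89 tilt [ 0.     -0.0012 -1.    ] F [-0.36  0.2  -3.14] gap 0.055 q [ 0.13  0.36 -0.58  1.73  0.22  1.12 -0.84]
```

View pics/pl_s.png

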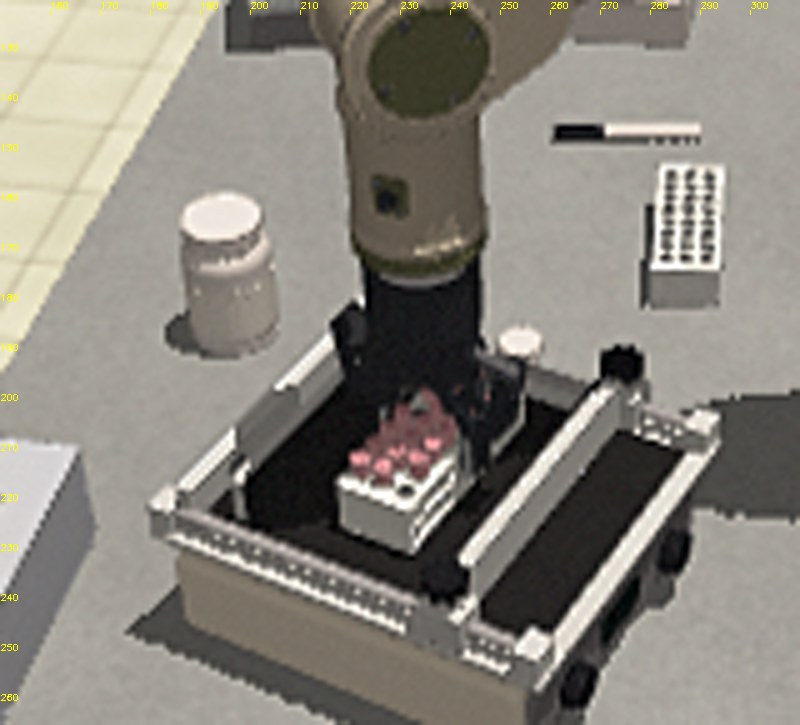

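Not yet touching (force still −3 N); lowering on by small steps.

Request:
drive_tool:
  rows: [0,0,0.001,0,0,0,0,0,0.002,0,0,0,0,0,0.002,0,0,0]

```text
time: 7.75
eef_pos: [0.5471, 0.1529, 0.1292]
orientation: [0.001, 0.986, -0.164, -0.0]
contact_force: [-0.4, -0.1, -2.3]
finger_gap: 0.0548
```

Request:
drive_tool:
  rows: [0,0,0.001,0,0,0,0,0,0.0015,0,0,0,0,0,0.0015,0,0,0]

```text
time: 8.05
eef_pos: [0.5472, 0.153, 0.1288]
orientation: [0.001, 0.986, -0.164, 0.0]
contact_force: [-5.6, -1.5, 8.2]
finger_gap: 0.055
```

Request:
drive_tool:
  rows: [0,0,-0.001,0,0,0,0,0,-0.001,0,0,0,0,0,-0.001,0,0,0,0,0,-0.001,0,0,0,0,0,-0.001,0,0,0,0,0,-0.001,0,0,0]
  gripper: 0.75

```text
time: 8.65
eef_pos: [0.5472, 0.1529, 0.1297]
orientation: [0.001, 0.986, -0.164, 0.0]
contact_force: [-0.1, -0.3, 0.5]
finger_gap: 0.0746
```

```bash
python3 - <<'E'
from h import *
info()
s=cam("side"); crop(s,150,120,310,265,5,"rl_s.png")
E
```

```text
t 8.65 tcp [0.5472 0.1529 0.1297] shk [ 0.0064 -0.0005  0.1297] yaw -18.89 tilt [ 1.0e-04 -1.7e-03 -1.0e+00] F [-0.07 -0.28  0.49] gap 0.0746 q [ 0.13  0.36 -0.58  1.73  0.22  1.12 -0.85]
```

View pics/rl_s.png

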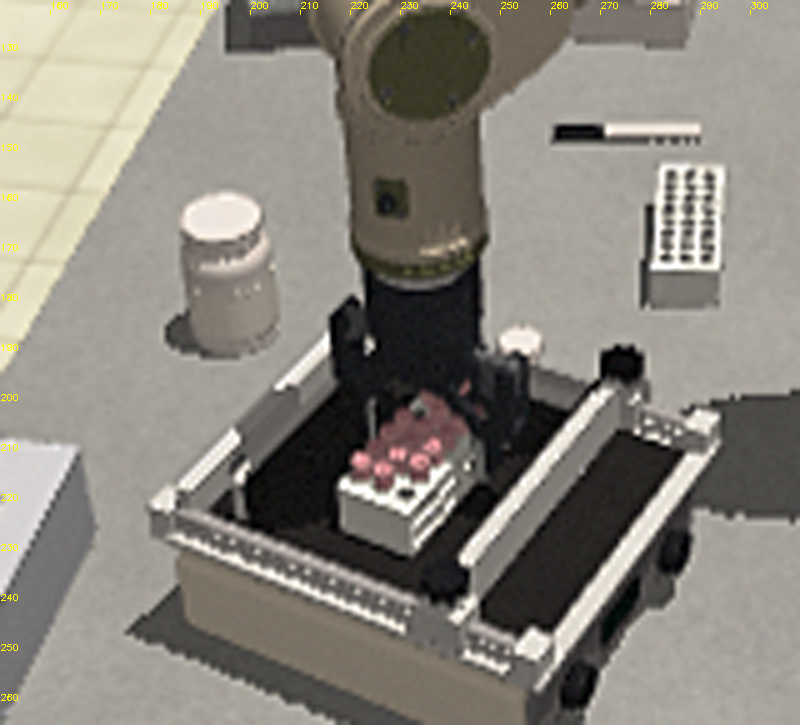

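Request:
drive_tool:
  rows: [0,0,-0.01,0,0,0,0,0,-0.03,0,0,0,0,0,-0.06,0,0,0,0,0,-0.1,0,0,0,0,0,-0.13,0,0,0,0,0,-0.13,0,0,0]

```text
time: 9.3
eef_pos: [0.5488, 0.1542, 0.2651]
orientation: [-0.001, 0.986, -0.164, 0.004]
contact_force: [-0.1, -0.0, 0.4]
finger_gap: 0.0748
```

```bash
python3 - <<'E'
from h import *
info()
P=O-.112*UX; to([P[0],P[1],.25],71.2)
E
```

```text
t 9.3 tcp [0.5488 0.1542 0.2651] shk [0.0075 0.0012 0.2651] yaw -18.87 tilt [ 7.6e-03  1.0e-04 -1.0e+00] F [-0.07 -0.04  0.35] gap 0.0748 q [ 0.15  0.25 -0.6   1.56  0.15  1.37 -0.79]
shift [-0.1196, 0.0014, 0.0143] turn [0.21, -0.44, -90.07] len 0.12
```

Request:
drive_tool:
  rows: [-0.01,0,0,0,-0.4,-8,-0.02,0,0.003,0,-0.4,-16,-0.03,0,0.005,0,-0.4,-24,-0.04,0,0.007,0,-0.4,-32,-0.05,0,0.008,0,-0.4,-40,-0.06,0,0.01,0,-0.4,-48,-0.07,0,0.011,0,-0.4,-56,-0.08,0,0.012,0,-0.4,-64,-0.09,0.001,0.013,0,-0.4,-72,-0.1,0.001,0.014,0,-0.4,-80,-0.11,0.001,0.014,0,-0.4,-86,-0.12,0.001,0.014,0,-0.4,-90,-0.12,0.001,0.014,0,-0.4,-90,-0.12,0.001,0.014,0,-0.4,-90,-0.12,0.001,0.014,0,-0.4,-90]
  gripper: -1

```text
time: 10.8
eef_pos: [0.4355, 0.1917, 0.2503]
orientation: [0.002, 0.814, 0.581, 0.0]
contact_force: [-0.1, 0.2, -0.6]
finger_gap: 0.0001
```

```bash
python3 - <<'E'
from h import *
info()
P=O-.112*UX; to([P[0],P[1],.127],71.2)
s=cam("side"); crop(s,150,100,310,265,4,"pp_s.png")
t=cam("top"); crop(t,120,105,260,250,4,"pp_t.png")
E
```

```text
t 10.8 tcp [0.4355 0.1917 0.2503] shk [-1.119e-01  2.000e-04  2.503e-01] yaw 71.0 tilt [ 0.002  -0.0027 -1.    ] F [-0.12  0.2  -0.6 ] gap 0.0001 q [ 0.28  0.05 -0.8   1.8   0.04  1.31  0.71]
shift [0.0001, -0.0005, 0.1233] turn [0.16, 0.11, -0.2] len 0.123
```

View pics/pp_s.png

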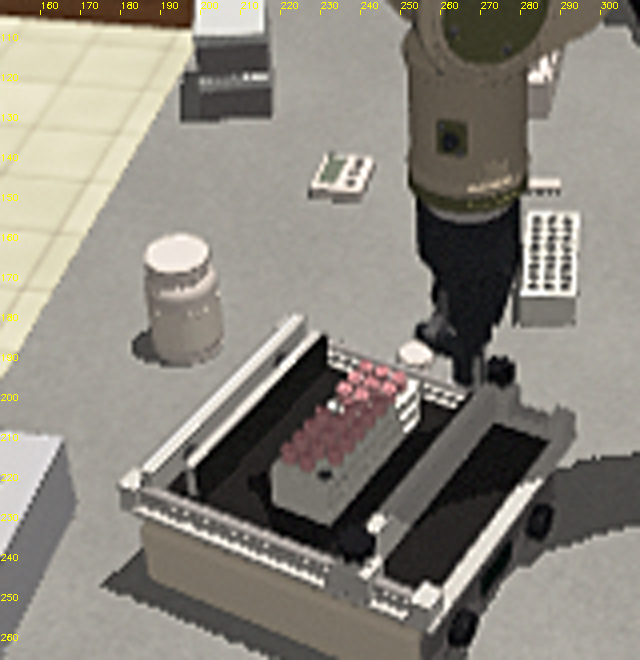

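View pics/pp_t.png

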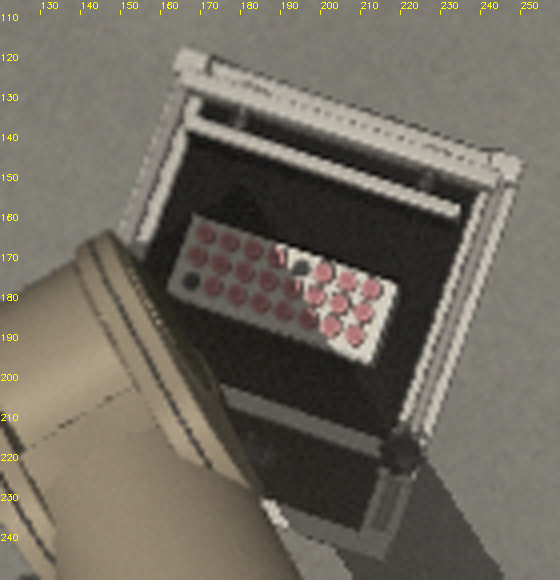

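Request:
drive_tool:
  rows: [0,0,0.03,0,0,0,0,0,0.06,0,0,0,0,0,0.085,0,0,0,0,0,0.105,0,0,0,0,0,0.117,0,0,0,0,0,0.122,0,0,0,0,0,0.123,0,0,0,0,0,0.123,0,0,0]

```text
time: 11.7
eef_pos: [0.436, 0.1918, 0.1279]
orientation: [0.002, 0.814, 0.581, 0.0]
contact_force: [0.7, 0.4, -0.2]
finger_gap: -0.0003
```

```bash
python3 - <<'E'
from h import *
info()
P=O-.097*UX; to([P[0],P[1],.127],71.2)
P=O+.01*UX; to([P[0],P[1],.127],71.2)
t=cam("top"); crop(t,120,105,260,250,4,"pq_t.png")
for p in ray(t,[(168.5,158),(219,175),(213,196.5),(161.5,178.5)],.145): print(shk(p))
s=cam("side"); crop(s,150,100,310,265,4,"pq_s.png")
E
```

```text
t 11.7 tcp [0.436  0.1918 0.1279] shk [-0.1114  0.0004  0.1279] yaw 71.03 tilt [ 0.0026 -0.0021 -1.    ] F [ 0.67  0.44 -0.21] gap -0.0003 q [ 0.23  0.19 -0.8   1.95  0.16  1.06  0.6 ]
shift [-0.0004, 0.0144, 0.0009] turn [0.18, 0.06, -0.17] len 0.014
shift [-0.0001, 0.1214, 0.0013] turn [0.18, 0.06, -0.17] len 0.121
[0.0339 0.0722 0.145 ]
[ 0.0342 -0.076   0.145 ]
[-0.0273 -0.0802  0.145 ]
[-0.0262  0.0707  0.145 ]
```

View pics/pq_s.png

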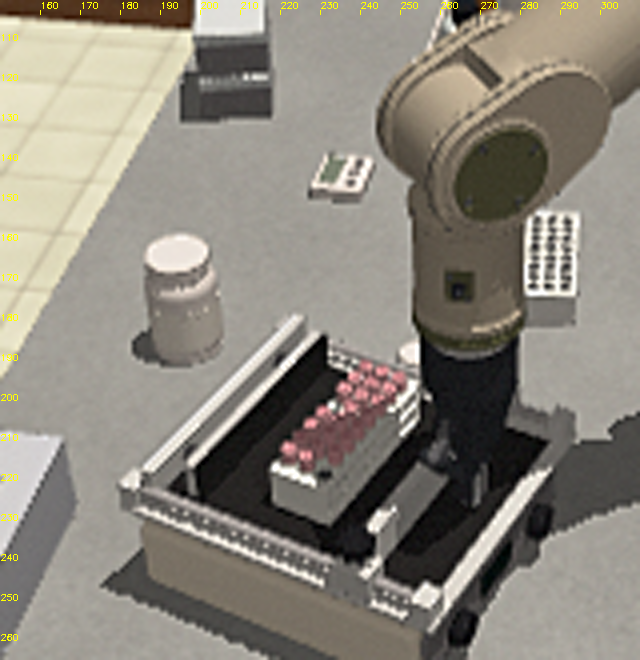

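Request:
drive_tool:
  rows: [0,0.005,0.001,0,0,-0.2,0,0.01,0.001,0,0,-0.2,0,0.014,0.001,0,0,-0.2,0,0.018,0.001,0,0,-0.2,0,0.024,0.001,0,0,-0.2,0,0.03,0.001,0,0,-0.2,0,0.036,0.001,0,0,-0.2,0,0.042,0.001,0,0,-0.2,0,0.048,0.001,0,0,-0.2,0,0.052,0.001,0,0,-0.2,0,0.055,0.001,0,0,-0.2,0,0.055,0.001,0,0,-0.2]

```text
time: 13.0
eef_pos: [0.4886, 0.1736, 0.1272]
orientation: [0.002, 0.813, 0.582, 0.001]
contact_force: [-0.1, 0.1, 0.1]
finger_gap: -0.0003
```

Request:
drive_tool:
  rows: [0,0.004,0,0,0,0,0,0.008,0,0,0,0,0,0.012,0,0,0,0,0,0.016,0,0,0,0,0,0.021,0,0,0,0,0,0.026,0,0,0,0,0,0.031,0,0,0,0,0,0.036,0,0,0,0,0,0.041,0,0,0,0,0,0.046,0,0,0,0,0,0.046,0,0,0,0]

```text
time: 14.1
eef_pos: [0.533, 0.1582, 0.1274]
orientation: [0.002, 0.813, 0.582, 0.001]
contact_force: [0.1, 0.2, -0.1]
finger_gap: 0.0
```

```bash
python3 - <<'E'
from h import *
info(); o,p,R=st(); print("Fx shk",np.array(o["contact_force"])@UX, np.array(o["contact_force"])@UY)
s=cam("side"); crop(s,150,120,310,265,5,"pu_s.png")
t=cam("top"); crop(t,120,105,260,250,4,"pu_t.png")
E
```

```text
t 14.1 tcp [0.533  0.1582 0.1274] shk [-8.700e-03 -1.000e-04  1.274e-01] yaw 71.16 tilt [ 0.004  -0.0023 -1.    ] F [ 0.1   0.21 -0.07] gap 0.0 q [ 0.23  0.37 -0.72  1.76  0.27  1.11  0.67]
Fx shk 0.02278351995301415 0.2284532963645118
```

View pics/pu_s.png

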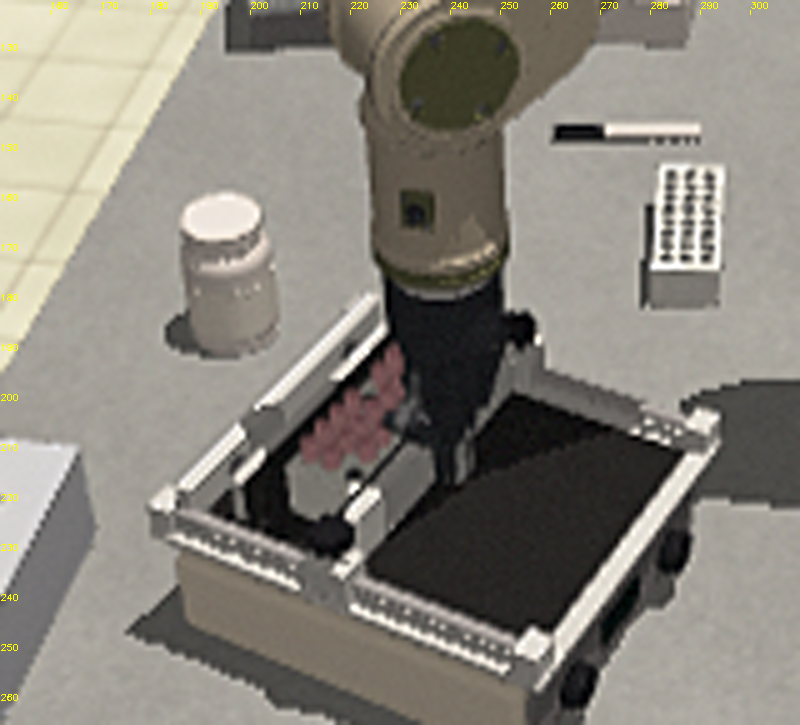

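View pics/pu_t.png

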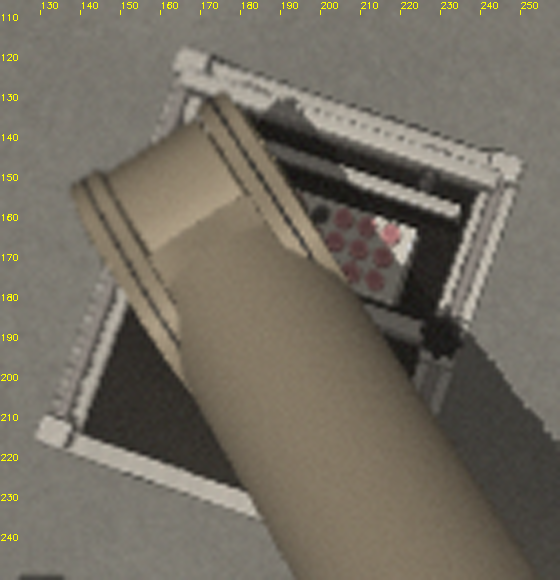

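Request:
drive_tool:
  rows: [0,0.002,0,0,0,0,0,0.004,0,0,0,0,0,0.006,0,0,0,0,0,0.008,0,0,0,0]

```text
time: 14.6
eef_pos: [0.5402, 0.1559, 0.1276]
orientation: [0.002, 0.813, 0.582, 0.001]
contact_force: [-2.2, 2.2, 1.0]
finger_gap: 0.0001
```

Request:
drive_tool:
  rows: [0,0.001,0,0,0,0,0,0.002,0,0,0,0,0,0.003,0,0,0,0,0,0.004,0,0,0,0,0,0.004,0,0,0,0]

```text
time: 15.1
eef_pos: [0.5442, 0.1545, 0.1276]
orientation: [0.002, 0.813, 0.582, 0.001]
contact_force: [-2.1, 1.4, 0.1]
finger_gap: 0.0001
```

```bash
cat >> h.py <<'E'
def fo():
    F=[]; 
    o,p,R=st(); F=np.array(o["contact_force"]); print("Fx shk",(F@UX).round(2),"Fy",(F@UY).round(2),"Fz",F[2].round(2),"Tq",np.round(o["wrist_torque"],2))
E
python3 - <<'E'
from h import *
info(); fo()
E
```

```text
t 15.1 tcp [0.5442 0.1545 0.1276] shk [ 0.003  -0.      0.1276] yaw 71.18 tilt [ 0.0041 -0.0024 -1.    ] F [-2.14  1.38  0.09] gap 0.0001 q [ 0.23  0.39 -0.71  1.73  0.28  1.12  0.68]
Fx shk -2.47 Fy 0.61 Fz 0.09 Tq [ 0.24  0.35 -0.01]
```

Request:
drive_tool:
  rows: [0,0.001,0,0,0,0,0,0.002,0,0,0,0,0,0.002,0,0,0,0]

```text
time: 15.4
eef_pos: [0.5459, 0.1539, 0.1276]
orientation: [0.002, 0.813, 0.582, 0.001]
contact_force: [-5.4, 1.2, 2.2]
finger_gap: -0.0001
```

Request:
drive_tool:
  rows: [0,0.001,0,0,0,0,0,0.002,0,0,0,0,0,0.002,0,0,0,0]

```text
time: 15.7
eef_pos: [0.5472, 0.1535, 0.1276]
orientation: [0.002, 0.813, 0.582, 0.0]
contact_force: [-6.6, 0.6, 4.6]
finger_gap: -0.0001
```

```bash
python3 - <<'E'
from h import *
info(); fo()
s=cam("side"); crop(s,180,150,290,245,7,"pv_s.png")
t=cam("top"); crop(t,180,115,260,200,7,"pv_t.png")
gt=cv2.cvtColor(t["pixels"],cv2.COLOR_BGR2GRAY); gs=cv2.cvtColor(s["pixels"],cv2.COLOR_BGR2GRAY)
print(edges(gt,t,O,UX,UY,.145,[-.09,-.085,-.08,-.07,-.06],.06,.14,100))
print(edges(gs,s,O,UX,UY,.145,[.06,.07,.08,.085,.09,.095],.06,.14,100))
E
```

```text
t 15.7 tcp [0.5472 0.1535 0.1276] shk [ 0.0062 -0.      0.1276] yaw 71.21 tilt [ 0.0023 -0.0026 -1.    ] F [-6.6   0.57  4.57] gap -0.0001 q [ 0.23  0.39 -0.71  1.73  0.28  1.13  0.68]
Fx shk -6.43 Fy -1.59 Fz 4.57 Tq [ 0.26  1.43 -0.01]
[[91.4, 101.7, 116.3], [91.7, 100.9, 117.1], [91.6, 101.8, 116.8], [87.8, 91.8, 101.9, 117.6], [71.6, 88.4, 91.7, 101.3]]
[[84.8, 95.4, 102.3, 118.7], [86.6, 112.1], [96.2, 103.2, 113.0], [77.8, 93.3, 103.0, 109.8, 112.6], [74.6, 91.2, 103.0, 107.7, 111.1, 112.6], [69.6, 91.3, 111.4, 112.3]]
```

View pics/pv_s.png

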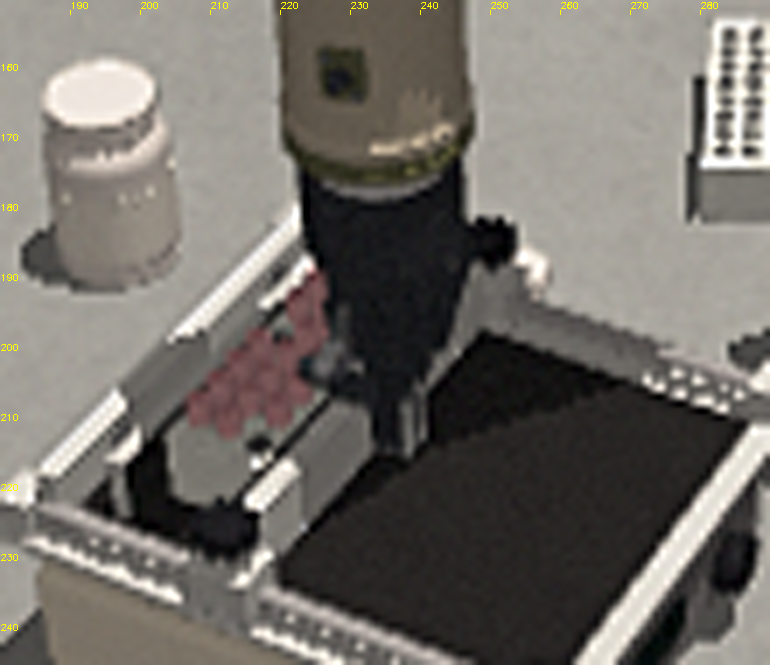

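View pics/pv_t.png

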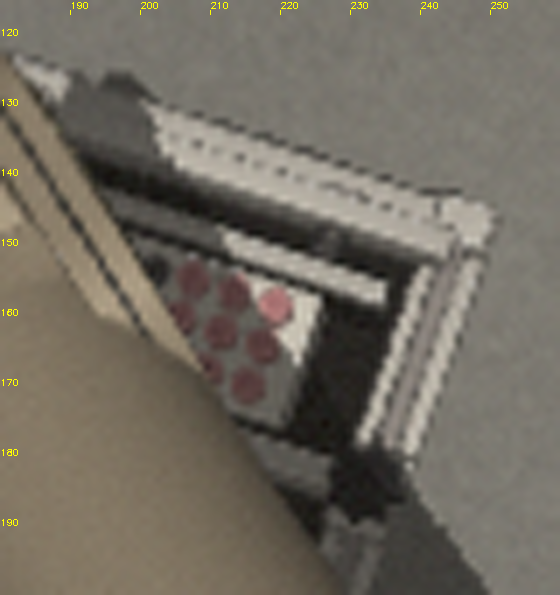

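Request:
drive_tool:
  rows: [0,0.001,0,0,0,0,0,0.002,0,0,0,0,0,0.003,0,0,0,0,0,0.004,0,0,0,0,0,0.004,0,0,0,0,0,0.004,0,0,0,0]

```text
time: 16.4
eef_pos: [0.5494, 0.1527, 0.1275]
orientation: [0.001, 0.813, 0.583, -0.001]
contact_force: [-12.1, 1.4, 7.3]
finger_gap: -0.0002
```

```bash
cat > m.py <<'E'
from h import *
info(); fo()
t=cam("top")
gt=cv2.cvtColor(t["pixels"],cv2.COLOR_BGR2GRAY)
print(edges(gt,t,O,UX,UY,.145,[-.09,-.085,-.08,-.075,-.07],.08,.12,100)); fo(); fo()
E
python3 m.py
```

```text
t 16.4 tcp [0.5494 0.1527 0.1275] shk [ 0.0086 -0.      0.1275] yaw 71.26 tilt [-7.e-04 -3.e-03 -1.e+00] F [-12.1    1.38   7.35] gap -0.0002 q [ 0.23  0.4  -0.71  1.72  0.29  1.13  0.68]
Fx shk -11.9 Fy -2.59 Fz 7.35 Tq [ 0.18  2.37 -0.1 ]
[[93.8, 103.7], [93.9, 103.7, 117.0], [94.1, 104.3, 116.8], [93.8, 103.6, 116.9], [90.0, 94.4, 105.0, 117.5]]
Fx shk -10.7 Fy -1.86 Fz 6.61 Tq [ 0.19  2.4  -0.08]
Fx shk -10.7 Fy -1.86 Fz 6.61 Tq [ 0.19  2.4  -0.08]
```

Request:
drive_tool:
  rows: [0,0.001,-0.0005,0,0,0,0,0.002,-0.001,0,0,0,0,0.003,-0.001,0,0,0,0,0.004,-0.001,0,0,0,0,0.004,-0.001,0,0,0,0,0.004,-0.001,0,0,0,0,0.004,-0.001,0,0,0]

```text
time: 17.15
eef_pos: [0.551, 0.1521, 0.1277]
orientation: [-0.0, 0.812, 0.583, -0.003]
contact_force: [-11.8, 2.8, 0.9]
finger_gap: -0.0
```

```bash
python3 m.py
```

```text
t 17.15 tcp [0.551  0.1521 0.1277] shk [ 1.030e-02 -1.000e-04  1.277e-01] yaw 71.34 tilt [-0.0051 -0.0032 -1.    ] F [-11.85   2.8    0.93] gap -0.0 q [ 0.23  0.4  -0.71  1.71  0.29  1.14  0.69]
Fx shk -12.12 Fy -1.17 Fz 0.93 Tq [ 0.54  2.23 -0.02]
[[95.6, 105.4], [95.8, 106.0, 117.0], [95.4, 105.1], [91.1, 96.1, 106.4, 117.0], [92.5, 95.5, 105.2]]
Fx shk -10.73 Fy -0.25 Fz 0.99 Tq [ 0.54  2.26 -0.05]
Fx shk -10.73 Fy -0.25 Fz 0.99 Tq [ 0.54  2.26 -0.05]
```

Request:
drive_tool:
  rows: [0,0.001,0,0,0,0,0,0.002,0,0,0,0,0,0.003,0,0,0,0,0,0.003,0,0,0,0,0,0.003,0,0,0,0,0,0.003,0,0,0,0]

```text
time: 17.8
eef_pos: [0.5515, 0.152, 0.1274]
orientation: [-0.001, 0.812, 0.584, -0.005]
contact_force: [-15.8, 1.1, 8.4]
finger_gap: -0.0001
```

```bash
python3 m.py
```

```text
t 17.8 tcp [0.5515 0.152  0.1274] shk [ 0.0108 -0.      0.1274] yaw 71.43 tilt [-0.0097 -0.0037 -0.9999] F [-15.82   1.09   8.39] gap -0.0001 q [ 0.23  0.41 -0.71  1.71  0.29  1.14  0.69]
Fx shk -15.33 Fy -4.07 Fz 8.39 Tq [ 0.29  3.07 -0.14]
[[96.1, 105.6, 116.3], [96.5, 106.3, 116.9], [96.3, 105.9, 116.7], [91.7, 96.3], [92.9, 96.7]]
Fx shk -15.64 Fy -3.21 Fz 9.02 Tq [ 0.23  3.04 -0.06]
Fx shk -15.64 Fy -3.21 Fz 9.02 Tq [ 0.23  3.04 -0.06]
```

```bash
python3 - <<'E'
from h import *
P=O+.0112*UX; to([P[0],P[1],.1278],71.2)
E
```

```text
shift [-0.0, 0.0004, -0.0004] turn [-0.45, 0.38, 0.23] len 0.001
```

Request:
drive_tool:
  rows: [0,0.002,-0.0005,0,0,0,-0.0005,0.003,-0.001,0,0,0,-0.0005,0.0035,-0.0015,0,0,0,-0.0005,0.0035,-0.0015,0,0,0,-0.0005,0.0035,-0.0015,0,0,0,-0.0005,0.0035,-0.0015,0,0,0]

```text
time: 18.45
eef_pos: [0.5519, 0.1518, 0.1275]
orientation: [-0.003, 0.811, 0.585, -0.007]
contact_force: [-13.3, 4.9, -1.7]
finger_gap: -0.0
```

```bash
python3 m.py; python3 -c "
from h import *
s=cam('side'); crop(s,180,150,290,245,7,'fin_s.png'); t=cam('top'); crop(t,180,115,260,200,7,'fin_t.png')"
```

```text
t 18.45 tcp [0.5519 0.1518 0.1275] shk [ 1.120e-02 -1.000e-04  1.275e-01] yaw 71.55 tilt [-0.0152 -0.0033 -0.9999] F [-13.27   4.94  -1.72] gap -0.0 q [ 0.23  0.41 -0.71  1.7   0.29  1.15  0.69]
Fx shk -14.15 Fy 0.4 Fz -1.72 Tq [ 1.03  2.41 -0.06]
[[96.1, 106.2], [96.8, 106.7], [96.6, 106.8], [92.4, 96.4, 106.4, 117.1], [92.9, 96.9, 107.4, 117.5]]
Fx shk -13.61 Fy 0.53 Fz -1.35 Tq [ 0.99  2.41 -0.05]
Fx shk -13.61 Fy 0.53 Fz -1.35 Tq [ 0.99  2.41 -0.05]
```

View pics/fin_s.png

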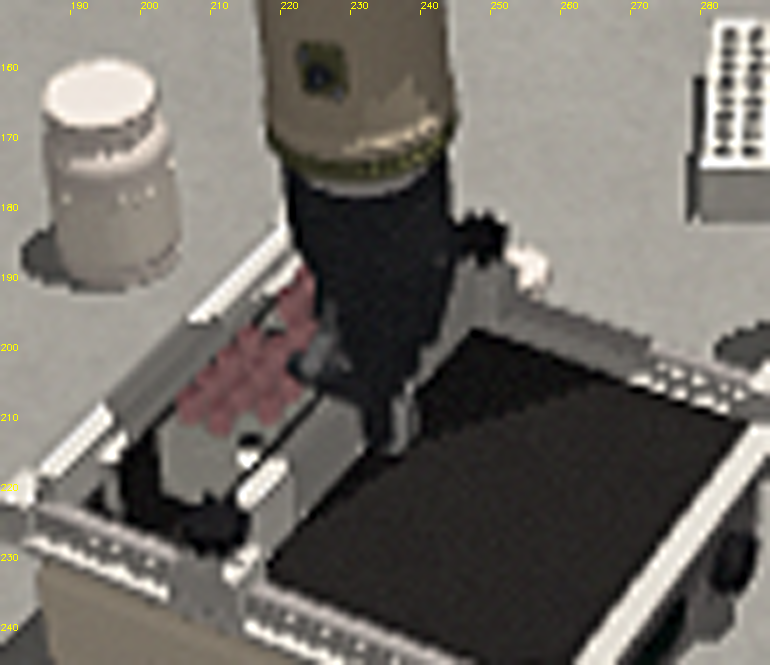

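View pics/fin_t.png

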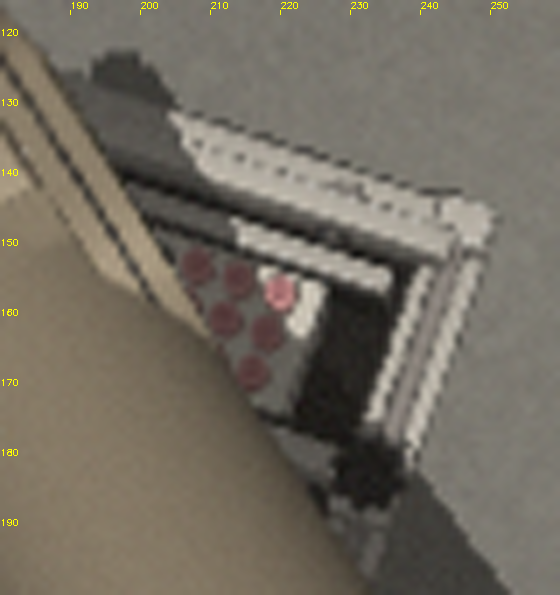

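```bash
python3 - <<'E'
from h import *
info(); fo(); r.finish_job()
E
```

```text
t 18.6 tcp [0.5519 0.1518 0.1275] shk [ 1.120e-02 -1.000e-04  1.275e-01] yaw 71.55 tilt [-0.0153 -0.0033 -0.9999] F [-13.5    4.59  -1.92] gap 0.0003 q [ 0.23  0.41 -0.71  1.7   0.29  1.15  0.69]
Fx shk -14.26 Fy -0.0 Fz -1.92 Tq [ 0.97  2.45 -0.05]
the job is handed in; nothing more can be done
```

I handed the job in at 18.6 s, with the arm still pushing the clamp bar and the rack pressed against the stop. I set the loaded rack (pink caps, pale frame) upright on the middle of the platform and let go of it. Then I pushed the bar at the middle of its back with the closed fingers.

**Last checks:**
- **Stop:** the top camera showed it about 7.9 mm in, which is about 12 N.
- **Push:** the wrist read about 14 N along the push. That is about 12 N at the stop plus roughly 1.5–2 N of sliding friction, so the two agree.
- **Rack:** it looked parallel to the stop and against it. Before the push it was about 2–3 mm off the middle along the bars. Near its middle it was hidden from the top camera by the arm, so I saw its fit there only in part.
- **Tool:** it leaned about 0.9° under the load. Sideways and vertical forces were about 2 N or less.
- **Bystanders:** no move went near the other items, and none that I could see in the pictures had moved. I took no full picture of the bench at the end.

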